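Complete the pinwheel layer of tape cartons and close the stop bar

TASK

Complete the interlocking pinwheel layer on the plywood pallet slab: set the three cartons from the bench into the three empty printed outlines, one in each, flat and square beside the carton that is already there, setting them down gently rather than dropping them. Then slide the yellow stop bar fully home towards the layer and let go. Leave the carton that is already on the slab in its outline, and leave the tape rolls and the squeegee where they are.

Things in the scene. Friction and masses are not known exactly. Their poses are not given: they have to be found in the camera images.
- carton_1_center (a point): a cardboard carton, a plain box 150 mm long (its x), 50 mm wide (its y), 60 mm high, about 0.22 kg, brown with a white tape strip along its top. The point is the centre of the carton (30 mm above its underside); x runs along its length, z up. It starts on the bench and may go into any empty outline.
- carton_2_center (a point): a cardboard carton, a plain box 150 mm long (its x), 50 mm wide (its y), 60 mm high, about 0.22 kg, brown with a white tape strip along its top. The point is the centre of the carton (30 mm above its underside); x runs along its length, z up. It starts on the bench and may go into any empty outline.
- carton_3_center (a point): a cardboard carton, a plain box 150 mm long (its x), 50 mm wide (its y), 60 mm high, about 0.22 kg, brown with a white tape strip along its top. The point is the centre of the carton (30 mm above its underside); x runs along its length, z up. It starts on the bench and may go into any empty outline.
- carton_4_center (a point): a cardboard carton, a plain box 150 mm long (its x), 50 mm wide (its y), 60 mm high, about 0.22 kg, brown with a white tape strip along its top. The point is the centre of the carton (30 mm above its underside); x runs along its length, z up. It already stands on the slab in the outline place_d, loose, and stays there.
- slab: a fixed plywood pallet slab, 236 x 236 mm, its top 25 mm above the bench; origin at the centre of its underside, z up. Four 150 x 50 mm carton outlines are printed on it in black, in a pinwheel 208 mm square, 8 mm between neighbours, round an empty 108 mm square. Only part of each carton's inner long side (100 mm at one end) faces that square; the rest is 8 mm from a neighbour's end.
- place_a (a point): the centre of a carton standing in this printed outline (30 mm above the slab's top); at (-29, -79) in the slab's frame (mm along x, y); the carton's length lies along the slab's x axis. Axes are those of the slab. The half towards slab +x faces the empty middle: a carton held across its width about 10 mm from its centre on that half leaves a finger room there. Empty at the start.
- place_b (a point): the centre of a carton standing in this printed outline (30 mm above the slab's top); at (79, -29) in the slab's frame (mm along x, y); the carton's length lies along the slab's y axis. Axes are those of the slab. The half towards slab +y faces the empty middle: a carton held across its width about 10 mm from its centre on that half leaves a finger room there. Empty at the start.
- place_c (a point): the centre of a carton standing in this printed outline (30 mm above the slab's top); at (29, 79) in the slab's frame (mm along x, y); the carton's length lies along the slab's x axis. Axes are those of the slab. The half towards slab -x faces the empty middle: a carton held across its width about 10 mm from its centre on that half leaves a finger room there. Empty at the start.
- place_d (a point): the centre of a carton standing in this printed outline (30 mm above the slab's top); at (-79, 29) in the slab's frame (mm along x, y); the carton's length lies along the slab's y axis. Axes are those of the slab. The half towards slab -y faces the empty middle: a carton held across its width about 10 mm from its centre on that half leaves a finger room there. Taken by carton_4 from the start.
- stop_bar (a joint): how far the yellow stop bar is drawn back, in m: 0 is fully home (a hard stop, its face then 2 mm from the outlines' outer edge), 0.065 fully back; it starts at 0.040 to 0.058. It slides along the slab's y axis, home being towards +y, with about 4 N of friction, and stays where it is left. The bar is 200 mm long along slab x, its face 22 mm high above the slab's top and 12 mm thick.
- stop_grip (a point): the point to pinch or push on the stop bar's black upright handle, 16 mm below its top and 50 mm above the slab's top. The handle is a plate 70 mm wide along slab x, 14 mm thick along slab y, its top 66 mm above the slab's top; its middle lies 50 mm behind the bar's face (towards slab -y). Axes are those of the slab.
- roll_1: a white roll of tape standing on end on the bench, 110 mm across, 100 mm high, with an open core; origin at the centre of its underside. Leave alone.
- roll_2: a white roll of tape standing on end on the bench, 100 mm across, 75 mm high, with an open core; origin at the centre of its underside. Leave alone.
- squeegee: an orange plastic squeegee lying flat on the bench, 72 x 100 mm, 12 mm high; origin at the centre of its underside. Leave alone.

How it is judged (in metres and radians):
On the way, in this order (a step that is already met when the one before it is completed fails the run):
1. all four cartons stand in the four outlines (((distance between carton_1_center and place_a below 0.012 m and angle between the x axis of carton_1_center and the x axis of slab, either way round below 0.12 rad and angle between carton_1_center's own z axis and vertical below 0.06 rad) or (distance between carton_2_center and place_a below 0.012 m and angle between the x axis of carton_2_center and the x axis of slab, either way round below 0.12 rad and angle between carton_2_center's own z axis and vertical below 0.06 rad) or (distance between carton_3_center and place_a below 0.012 m and angle between the x axis of carton_3_center and the x axis of slab, either way round below 0.12 rad and angle between carton_3_center's own z axis and vertical below 0.06 rad)) and ((distance between carton_1_center and place_b below 0.012 m and angle between the x axis of carton_1_center and the y axis of slab, either way round below 0.12 rad and angle between carton_1_center's own z axis and vertical below 0.06 rad) or (distance between carton_2_center and place_b below 0.012 m and angle between the x axis of carton_2_center and the y axis of slab, either way round below 0.12 rad and angle between carton_2_center's own z axis and vertical below 0.06 rad) or (distance between carton_3_center and place_b below 0.012 m and angle between the x axis of carton_3_center and the y axis of slab, either way round below 0.12 rad and angle between carton_3_center's own z axis and vertical below 0.06 rad)) and ((distance between carton_1_center and place_c below 0.012 m and angle between the x axis of carton_1_center and the x axis of slab, either way round below 0.12 rad and angle between carton_1_center's own z axis and vertical below 0.06 rad) or (distance between carton_2_center and place_c below 0.012 m and angle between the x axis of carton_2_center and the x axis of slab, either way round below 0.12 rad and angle between carton_2_center's own z axis and vertical below 0.06 rad) or (distance between carton_3_center and place_c below 0.012 m and angle between the x axis of carton_3_center and the x axis of slab, either way round below 0.12 rad and angle between carton_3_center's own z axis and vertical below 0.06 rad)) and distance between carton_4_center and place_d below 0.012 m and angle between the x axis of carton_4_center and the y axis of slab, either way round below 0.12 rad and angle between carton_4_center's own z axis and vertical below 0.06 rad), for 0.2 s.
2. the stop bar is home (value of joint stop_bar below 0.004 m), for 0.2 s.
At the end, for the whole second after the job is handed in: One of the three bench cartons stands in each of place_a, place_b and place_c, and carton_4 in place_d: each carton's centre within 12 mm of its place, its length within 0.12 rad of the outline's, upright within 0.06 rad; the stop bar within 4 mm of home (all of step 1 and value of joint stop_bar below 0.004 m); the robot touches nothing.
It fails at once if a tape roll or the squeegee moved by more than 30 mm (distance of any of roll_1, roll_2, squeegee from where it was at the start of the episode above 0.03 m).
It fails at once if a carton was dropped or thrown (faster than 0.6 m/s while not held) ((linear speed of carton_1 above 0.6 m/s and contact force between the fingers and carton_1 below 0.1 N) or (linear speed of carton_2 above 0.6 m/s and contact force between the fingers and carton_2 below 0.1 N) or (linear speed of carton_3 above 0.6 m/s and contact force between the fingers and carton_3 below 0.1 N) or (linear speed of carton_4 above 0.6 m/s and contact force between the fingers and carton_4 below 0.1 N)).
It also fails if it takes over 72 s, if anything falls off the work surface, if the arm or the gripper's body presses on something with over 40 N, if the wrist force passes 120 N, or if a joint passes its speed limit or range.

ROBOT

A 7-joint arm with a two-finger parallel gripper is mounted at the origin on the work surface. World frame = base frame: x ahead of the robot, y to its left, z up, the work surface at z = 0. Lengths are in mm, angles in rad, forces in N, time in s.
With the tool pointing down it reaches from about 400 to 750 mm from the base axis. Payload 19.5 kg.
Tool frame: the origin (TCP) lies midway between the tips of the shut fingers; the grasp point (between the pads) lies 19 mm behind it (tcp_to_grasp is the distance from the TCP to the grasp point, in mm); z points along the fingers, y is the line along which they close (so a half turn about z gives the same grasp; the last joint's range is limited). The gripper opens to 85 mm and grips with 20 to 120 N. Pads are 22 mm wide; open, the fingers measure 114 mm over their backs; the gripper's body (76 mm by 85 mm) begins 54 mm behind the grasp point. The pads swing forward as they close: fully open they stand 13 mm farther back than shut.
Start: joints at [1.151, 0.707, -0.028, 1.485, 0.022, 0.951, -0.075], TCP at [212.095, -534.426, 231.268] pointing down, gripper open.
Joint ranges: [-2.71, 2.71], [-0.32, 2.16], [-1.57, 1.52], [0, 2.45], [-1.46, 4.6], [0, 2.02], [-2.83, 2.83]. Speed limits (rad/s): [1.89, 1.89, 2.57, 2.57, 3.01, 3.01, 3.01].

INTERFACE

Orientations are given as a unit quaternion [w, x, y, z].
In Python, from bench import observe, capture, camera_params, sign_off, tcp_to_grasp gives the robot as it stands. The module is installed in compiled form; this text tells all that it offers.
- The arm moves only by the tool play_rows, never from a script. Its arguments are lists of equal length, an entry for each row: "angular": the turn, a rotation vector about the tool's x, y, z in rad, a list of three; "slide": the shift along the tool's x, y, z in cm, a list of three; "fingers": the finger opening in cm, from 0 to 8.54. A call has 1 to 8 rows; each row shifts and turns the commanded pose from where the row before left it, along the tool's axes as they then stand; what a row does not reach is not made up. A row lasts 1/10 s, in which the tool goes at most 50 mm and 8.59 degrees, less where a joint would pass 70% of its speed; a pose out of reach is approached as far as the arm can. A call is refused whole if a number of a shift passes 5 or a number of a turn 0.15, either way. A call with a gripper value outside its range is refused whole. The fingers move at their own pace and stop on an object; the grip force is fixed at half the most. Time passes only in rows, so rows that do not move let the fingers close. It gives the time, the measured TCP pose, the force, the opening and the grip force at its end, in the units of the state.
- observe(): the state, without advancing time (a new reading comes with each control period).
- capture(name): name is "scene" or "top" or "wrist"; returns (picture, depth): 420x560x3 uint8, blue, green, red; 420x560 float32, mm along the optical axis (not along the pixel's ray), 0 where there is no reading.
- camera_params(name): a dict with "camera_matrix" (3x3 intrinsics, pixels), "extrinsics" (4x4, takes a point from camera to world coordinates); the wrist camera has in their place "mount" (4x4, takes a point from camera to tool coordinates, whose origin is the TCP and whose axes are the flange's). Camera axes: x right, y up, looking along -z (the intrinsics and any distortion apply to the point x, -y, -z); pixel columns grow to the right and rows downward; lengths in mm; the calibration is good to about 2 mm. A picture is of the moment at which its call begins: read the wrist's pose just before it. camera_params takes no time and is no camera call.
- sign_off(): hands the job in; it is judged then, once.
The state is a dict: "time_s": time; "qpos": joint angles; "qd": joint speeds; "joint_torque": joint torques, N m; "position": TCP position; "tcp_rot": TCP orientation; "ft_force": force on the tool from outside, world axes, zero at the start; "ft_torque": the same for the moment, N m; "gripper_width": opening from 0.0 (shut) to 1.0 (fully open); "grasp_force": force on a finger pad.
Only numpy, scipy, OpenCV 4.12 (cv2) and the standard library are available. Lean on these libraries where they do the work, as an engineer would, in place of code of your own. Each camera call takes 0.05 s, during which the arm holds its last target. There are 200 camera calls.

## Working session

There is one attempt and no reset: what is moved stays moved. The work goes in short steps, Python scripts to look and compute and a tool call to move; the robot and the scene stay as the last step left them, time stands still between calls to the robot, and variables do not carry over. Pictures are saved under pics/ and viewed, at most 10 in all, crops included, and the job is handed in when it is done.

Besides the shell and the picture viewer there is one more tool, called after "Call:" as name(argument=value, ...), one argument or row to a line, values as JSON. play_rows: Moves the arm, as the interface text tells. Its arguments: {"type":"object","properties":{"angular":{"type":"array"},"slide":{"type":"array"},"fingers":{"type":"array"}},"required":["angular","slide","fingers"]}

```bash
mkdir -p pics; python3 - <<'E'
from bench import *
import cv2,numpy as np
s=observe();print(s)
for n in("top","scene"):
    p,d=capture(n);cv2.imwrite(f"pics/{n}0.png",p);np.save(f"{n}0.npy",d);c=camera_params(n)
    print(n,c, (d>0).mean())
print(camera_params("wrist"),tcp_to_grasp)
E
```

```text
{'time_s': 0.0, 'qpos': array([ 1.15128159,  0.70705584, -0.0276017 ,  1.4849765 ,  0.02198271,
        0.95091778, -0.0754861 ]), 'qd': array([ 1.06967573e-03, -2.95525044e-05,  2.45080401e-03,  5.87877102e-04,
       -2.06422670e-03, -9.60317020e-05, -5.46174257e-05]), 'joint_torque': array([ 1.87008511e-03, -8.83207583e+01,  1.23435270e+00, -2.36161155e+01,
        1.67628267e-02,  6.49557245e-03, -5.68320115e-05]), 'position': array([ 212.01329209, -534.20951077,  230.85998368]), 'tcp_rot': array([-5.15359553e-04,  9.82210625e-01,  1.87781816e-01, -1.13696852e-04]), 'ft_force': array([ 0.15200724, -0.47190347,  0.01205531]), 'ft_torque': array([ 0.01187448, -0.05674858, -0.02174757]), 'grasp_force': 0.0, 'gripper_width': 1.0007261044432374}
top {'camera_matrix': array([[426.3223056 ,   0.        , 283.14738028],
       [  0.        , 426.3223056 , 213.1915381 ],
       [  0.        ,   0.        ,   1.        ]]), 'extrinsics': array([[ 5.70667139e-02,  9.75540916e-01, -2.12281209e-01,
         4.29126329e+02],
       [-9.98358906e-01,  5.47422976e-02, -1.68159533e-02,
         4
[... 603 characters left out ...]
105e-01,  6.30787688e-01,
         7.25331205e+02],
       [ 0.00000000e+00,  0.00000000e+00,  0.00000000e+00,
         1.00000000e+00]])} 0.9960756802721088
{'camera_matrix': array([[362.51570827,   0.        , 278.5489171 ],
       [  0.        , 362.51570827, 211.18136179],
       [  0.        ,   0.        ,   1.        ]]), 'mount': array([[ 7.80239096e-04,  9.55823228e-01,  2.93941064e-01,
         7.57388839e+01],
       [ 9.99999130e-01, -4.33240216e-04, -1.24561486e-03,
        -4.17040397e-01],
       [-1.06324052e-03,  2.93941780e-01, -9.55822734e-01,
        -1.43289509e+02],
       [ 0.00000000e+00,  0.00000000e+00,  0.00000000e+00,
         1.00000000e+00]])} 18.700000000000003
```

View pics/top0.png

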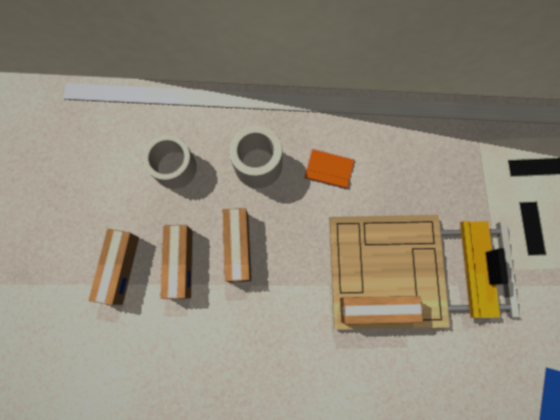

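View pics/scene0.png

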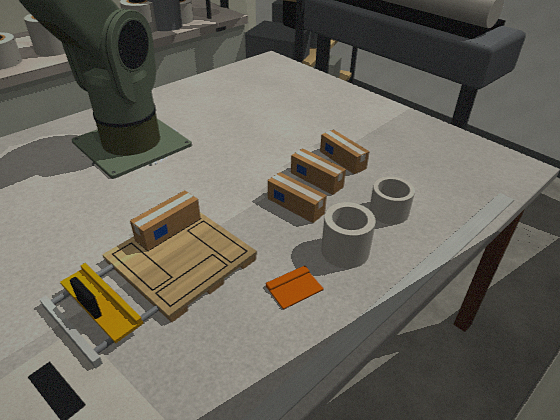

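The top view looks from +x up and −y right. The bench cartons are at pixels (115,267), (176,262) and (236,245). The slab is at (390,272) with carton_4 at (382,310), and the yellow bar is at (480,270). The tape rolls are at (170,160) and (257,155), the squeegee at (330,168). Next I measure poses.

```bash
cat > h.py <<'E'
import numpy as np,cv2
from bench import *
def cloud(d,K,E):
    v,u=np.mgrid[:d.shape[0],:d.shape[1]]
    P=np.stack([(u-K[0,2])/K[0,0]*d,-(v-K[1,2])/K[1,1]*d,-d],-1)
    return P@E[:3,:3].T+E[:3,3]
def ray(uv,K,E,z):
    uv=np.atleast_2d(uv).astype(float)
    r=np.stack([(uv[:,0]-K[0,2])/K[0,0],-(uv[:,1]-K[1,2])/K[1,1],-np.ones(len(uv))],-1)@E[:3,:3].T
    return E[:3,3]+r*((z-E[2,3])/r[:,2])[:,None]
def rect(P):
    (c,s,a)=cv2.minAreaRect(P[:,:2].astype(np.float32))
    if s[0]<s[1]: s=s[::-1];a+=90
    a=(a+90)%180-90
    return np.round(c,1),np.round(s,1),round(a,2)
def blobs(m,amin):
    n,l,st,ce=cv2.connectedComponentsWithStats(m.astype(np.uint8))
    return [l==i for i in range(1,n) if st[i,4]>amin]
E
python3 - <<'E'
from h import *
for n in("top","scene"):
    c=camera_params(n);K,E=c["camera_matrix"],c["extrinsics"]
    p=cv2.imread(f"pics/{n}0.png");d=np.load(f"{n}0.npy");W=cloud(d,K,E);Z=W[...,2]
    hsv=cv2.cvtColor(p,cv2.COLOR_BGR2HSV)
    X,Y=W[...,0],W[...,1]
    ws=(X>250)&(X<750)&(abs(Y)<500)
    print(n,"table z",np.median(Z[ws&(abs(Z)<8)]))
    for lo,hi in((53,67),(78,92),(20,30),(40,51),(94,106),(70,78)):
        for b in blobs(ws&(Z>lo)&(Z<hi),120):
            q=W[b];print(lo,hi,b.sum(),*rect(q),"z",np.median(q[:,2]).round(1))
    ym=ws&(hsv[...,0]>20)&(hsv[...,0]<32)&(hsv[...,1]>180)&(hsv[...,2]>80)
    for b in blobs(ym,100):
        q=W[b];print("yellow",b.sum(),*rect(q),np.percentile(q[:,2],[5,50,95]).round(1))
E
```

```text
top table z 0.9849253277317871
53 67 1767 [548.3 157.2] [150.8  50.3] 6.83 z 61.0
53 67 1838 [506.4 280.2] [150.1  50.9] 4.57 z 61.1
53 67 1890 [488.5 410.1] [150.1  51.9] -6.38 z 61.1
78 92 262 [ 531.5 -373.6] [68.8 15.7] 4.5 z 89.5
78 92 2053 [ 433.1 -140.8] [150.7  49.9] -85.37 z 85.9
20 30 10633 [ 516.8 -186.5] [281.9 236.4] -85.66 z 25.9
20 30 719 [ 534.2 -408.2] [198.5  41.7] 4.48 z 22.8
40 51 682 [ 528.2 -329.7] [197.7  13.6] 4.19 z 47.4
40 51 153 [486.4 385.4] [147.1   2.5] -6.39 z 45.7
94 106 682 [716.9 127.5] [107.8  65.9] 89.89 z 100.9
70 78 519 [711.  316.5] [99.3 76.9] 89.5 z 75.5
yellow 2304 [ 515.9 -164.3] [436. 197.] -85.85 [33.5 36.8 49. ]
scene table z -0.5193426473872478
53 67 554 [490.4 408.5] [152.4  54.6] -7.01 z 58.9
53 67 661 [506.9 278.8] [152.2  55.5] 3.61 z 59.1
53 67 833 [548.5 155.8] [153.4  53.1] 7.72 z 59.1
53 67 149 [708.1 338.2] [74.6 33.9] 35.18 z 59.9
53 67 332 [ 455.4 -145.5] [157.3  44.8] 78.57 z 59.9
53 67 126 [719.8 150.9] [62.8 18.5] 40.09 z 60.2
78 92 1112 [ 434.4 -141.9] [151.4  54.3] -85.94 z 84.1
78 92 158 [717.4 143.9] [69.8 27.6] 52.34 z 85.6
78 92 288 [ 532. -375.] [71.2 14.3] 4.46 z 89.4
20 30 135 [495.1 385.5] [153.1  49.4] 12.13 z 25.5
20 30 161 [515.5 258.4] [154.7  48.8] 22.23 z 25.0
20 30 173 [559.8 135.6] [154.   46.3] 24.85 z 25.7
20 30 7700 [ 516.6 -181.2] [272.8 239.7] -85.63 z 24.3
20 30 678 [ 534.  -405.9] [200.8  46.3] 4.87 z 21.5
40 51 160 [493.9 387.6] [155.5  47.3] 11.76 z 45.6
40 51 190 [514.7 258.4] [156.4  48.4] 22.24 z 44.9
40 51 206 [559.4 136.3] [154.   49.9] 25.68 z 45.5
40 51 254 [ 455.5 -147. ] [154.8  46.1] 77.63 z 45.5
40 51 576 [ 528.8 -331. ] [200.7  13. ] 4.44 z 45.9
94 106 447 [717.7 126.2] [109.2  64.2] 89.82 z 99.0
70 78 287 [711.4 314.8] [98.  76.8] 89.98 z 73.9
70 78 193 [ 455.6 -146.7] [155.3  44.3] 77.32 z 74.0
yellow 1964 [ 529.9 -354.3] [202.3  57.6] 4.5 [32.1 34.7 47.3]
```

```bash
cat >> h.py <<'E'
def plan(x,y,z,yaw):
    """total tool-frame move to reach TCP (x,y,z) pointing down, yaw deg of tool x"""
    from scipy.spatial.transform import Rotation as R
    s=observe();q=s["tcp_rot"];r=R.from_quat([q[1],q[2],q[3],q[0]])
    a=np.radians(yaw);t=R.from_matrix(np.array([[np.cos(a),np.sin(a),0],[np.sin(a),-np.cos(a),0],[0,0,-1]]))
    d=np.array([x,y,z])-s["position"]
    print("t",s["time_s"],"pos",s["position"].round(1),"yaw",np.degrees(np.arctan2(*r.as_matrix()[[1,0],0])).round(2),
      "shift now-axes cm",(r.inv().apply(d)/10).round(2),"shift target-axes cm",(t.inv().apply(d)/10).round(2),"turn",(r.inv()*t).as_rotvec().round(4),"q",s["qpos"].round(2),"w",round(s["gripper_width"],3),"F",s["ft_force"].round(1),s["grasp_force"])
E
python3 - <<'E'
from h import *
for n,zs in(("top",25.9),("scene",24.3)):
    c=camera_params(n);K,E=c["camera_matrix"],c["extrinsics"]
    p=cv2.imread(f"pics/{n}0.png");d=np.load(f"{n}0.npy");W=cloud(d,K,E)
    X,Y,Z=W[...,0],W[...,1],W[...,2]
    m=(X>350)&(X<680)&(Y>-300)&(Y<-20)&(Z>20)&(Z<30)
    g=cv2.cvtColor(p,cv2.COLOR_BGR2GRAY)
    # dark thin lines relative to surroundings
    bh=cv2.morphologyEx(g,cv2.MORPH_BLACKHAT,np.ones((9,9)))
    for b in blobs(m&(bh>25),60):
        v,u=np.nonzero(b);print(n,"line blob",b.sum(),*rect(ray(np.c_[u,v],K,E,zs)))
    a=np.radians(4.4);ex=np.array([np.cos(a),np.sin(a)]);ey=np.array([-ex[1],ex[0]])
    S=cv2.morphologyEx(m.astype(np.uint8),cv2.MORPH_OPEN,np.ones((15,15)))>0
    q=W[S][:,:2]
    print(n,"slab",[(np.percentile(q@e,.3).round(1),np.percentile(q@e,99.7).round(1)) for e in(ex,ey)])
from h import plan
plan(548.5-10*.9925,156.8-10*.122,135,7)
E
```

```text
top line blob 427 [ 597.  -186.5] [151.5  52.8] -85.66
top line blob 442 [538.8 -82.3] [151.8  52.4] 4.45
top line blob 399 [ 492.4 -244. ] [149.8  52.9] 4.39
top slab [(np.float64(393.5), np.float64(617.7)), (np.float64(-318.5), np.float64(-86.2))]
scene line blob 264 [537.1 -83.1] [151.8  53.2] 4.97
scene line blob 320 [ 485.3 -245.5] [164.7  51.7] 4.46
scene line blob 171 [ 634.6 -156.8] [235.7   6.1] -85.74
scene line blob 346 [ 595.4 -186.8] [151.6  52. ] -85.6
scene slab [(np.float64(386.2), np.float64(618.5)), (np.float64(-318.6), np.float64(-87.2))]
t 0.1 pos [ 212.  -534.2  230.9] yaw 21.65 shift now-axes cm [ 55.8  -52.06   9.64] shift target-axes cm [ 40.82 -64.49   9.59] turn [-1.000e-03  1.000e-04  2.556e-01] q [ 1.15  0.71 -0.03  1.48  0.02  0.95 -0.08] w 1.0 F [-0.7 -0.6 -0.4] 0.0
```

Call:
play_rows(
  angular=[
    [0, 0, 0.128],
    [0, 0, 0.128],
    [0, 0, 0],
    [0, 0, 0],
    [0, 0, 0],
    [0, 0, 0],
    [0, 0, 0],
    [0, 0, 0],
  ],
  slide=[
    [0, 0, 0],
    [0, 0, 0],
    [3.4, -3, 0],
    [3.4, -3, 0],
    [3.4, -3, 0],
    [3.4, -3, 0],
    [3.4, -3, 0],
    [3.4, -3, 0],
  ],
  fingers=[8.5, 8.5, 8.5, 8.5, 8.5, 8.5, 8.5, 8.5],
)

```text
time_s: 0.9
position: [393.6, -329.4, 231.2]
tcp_rot: [-0.0, 0.998, 0.061, -0.0]
ft_force: [0.7, 0.4, 0.1]
gripper_width: 0.992
grasp_force: 0.0
```

Call:
play_rows(
  angular=[
    [0, 0, 0],
    [0, 0, 0],
    [0, 0, 0],
    [0, 0, 0],
    [0, 0, 0],
    [0, 0, 0],
    [0, 0, 0],
    [0, 0, 0],
  ],
  slide=[
    [2.4, -4, 0],
    [2.4, -4, 0],
    [2.4, -4, 0],
    [2.4, -4, 0],
    [2.4, -4, 0],
    [2.4, -4, 0],
    [2.4, -4, 0],
    [2.4, -4, 0],
  ],
  fingers=[8.5, 8.5, 8.5, 8.5, 8.5, 8.5, 8.5, 8.5],
)

```text
time_s: 1.7
position: [544.8, 12.0, 231.2]
tcp_rot: [-0.0, 0.998, 0.061, -0.0]
ft_force: [-0.0, -0.4, -0.0]
gripper_width: 0.992
grasp_force: 0.0
```

```bash
python3 -c "
from h import *
plan(538.5,155.3,135,7)"
```

```text
t 1.7 pos [544.8  12.  231.2] yaw 6.99 shift now-axes cm [  1.12 -14.3    9.62] shift target-axes cm [  1.12 -14.3    9.62] turn [-0.0001  0.0003 -0.0002] q [-0.17  0.67  0.16  1.6  -0.13  0.89 -1.4 ] w 0.992 F [-0.  -0.4 -0. ] 0.0
```

Call:
play_rows(
  angular=[
    [0, 0, 0],
    [0, 0, 0],
    [0, 0, 0],
    [0, 0, 0],
    [0, 0, 0],
    [0, 0, 0],
    [0, 0, 0],
    [0, 0, 0],
  ],
  slide=[
    [0.28, -3.58, 2.4],
    [0.28, -3.58, 2.4],
    [0.28, -3.57, 2.4],
    [0.28, -3.57, 2.4],
    [0, 0, 3.5],
    [0, 0, 3.5],
    [0, 0, 3],
    [0, 0, 1.1],
  ],
  fingers=[8.5, 8.5, 8.5, 8.5, 8.5, 8.5, 8.5, 8.5],
)

```text
time_s: 2.5
position: [536.9, 153.0, 21.8]
tcp_rot: [0.0, 0.998, 0.061, -0.002]
ft_force: [0.5, -0.3, 1.2]
gripper_width: 0.996
grasp_force: 0.0
```

Call:
play_rows(
  angular=[
    [0, 0, 0],
    [0, 0, 0],
    [0, 0, 0],
    [0, 0, 0],
    [0, 0, 0],
    [0, 0, 0],
    [0, 0, 0],
  ],
  slide=[
    [0, 0, 0],
    [0, 0, 0],
    [0, 0, 0],
    [0, 0, 0],
    [0, 0, 0],
    [0, 0, 0],
    [0, 0, 0],
  ],
  fingers=[6.5, 5.5, 4, 4, 4, 4, 4],
)

```text
time_s: 3.2
position: [538.9, 153.6, 26.0]
tcp_rot: [-0.0, 0.998, 0.061, 0.001]
ft_force: [-1.1, -0.3, 9.3]
gripper_width: 0.577
grasp_force: 63.5
```

```bash
python3 -c "
from h import *
plan(528,-83.6,150,4.4)"
```

```text
t 3.2 pos [538.9 153.6  26. ] yaw 6.98 shift now-axes cm [ -3.94  23.4  -12.43] shift target-axes cm [ -2.91  23.56 -12.4 ] turn [-0.0007 -0.0022  0.045 ] q [-0.39  1.    0.11  1.71 -0.22  0.44 -1.58] w 0.577 F [-1.1 -0.3  9.3] 63.502163887023926
```

Call:
play_rows(
  angular=[
    [0, 0, 0],
    [0, 0, 0],
    [0, 0, 0],
    [0, 0, 0],
    [0, 0, 0.045],
    [0, 0, 0],
    [0, 0, 0],
    [0, 0, 0],
  ],
  slide=[
    [0, 0, -1.5],
    [0, 0, -3.5],
    [0, 0, -4],
    [0, 0, -3.4],
    [0, 0, 0],
    [-0.4, 2.6, 0],
    [-0.5, 4, 0],
    [-0.5, 4, 0],
  ],
  fingers=[4, 4, 4, 4, 4, 4, 4, 4],
)

```text
time_s: 4.0
position: [532.2, 45.5, 149.9]
tcp_rot: [-0.0, 0.999, 0.039, 0.001]
ft_force: [1.2, -1.4, -2.1]
gripper_width: 0.579
grasp_force: 63.1
```

Call:
play_rows(
  angular=[
    [0, 0, 0],
    [0, 0, 0],
    [0, 0, 0],
    [0, 0, 0],
    [0, 0, 0],
    [0, 0, 0],
  ],
  slide=[
    [-0.5, 4, 0],
    [-0.5, 4, 0],
    [-0.3, 3, 0],
    [-0.2, 2, 0],
    [0, 0, 0],
    [0, 0, 0],
  ],
  fingers=[4, 4, 4, 4, 4, 4],
)

```text
time_s: 4.6
position: [527.4, -84.2, 149.4]
tcp_rot: [-0.0, 0.999, 0.038, 0.0]
ft_force: [0.6, 0.9, -2.6]
gripper_width: 0.578
grasp_force: 63.2
```

```bash
python3 -c "
from h import *
plan(528.4,-83.5,49,4.4)
c=camera_params('top');K,E=c['camera_matrix'],c['extrinsics']
p,d=capture('top');cv2.imwrite('pics/top1.png',p)
W=cloud(d,K,E);m=(W[...,2]>175)&(W[...,2]<190)&(W[...,0]>400)
for b in blobs(m,80): print(rect(W[b]),np.median(W[b][:,2]))
"
```

```text
t 4.6 pos [527.4 -84.2 149.4] yaw 4.37 shift now-axes cm [ 0.09 -0.06 10.04] shift target-axes cm [ 0.1  -0.06 10.04] turn [-0.0002 -0.001  -0.0005] q [ 0.04  0.76  0.11  1.74 -0.13  0.64 -1.27] w 0.578 F [ 0.6  0.9 -2.6] 63.16235303878784
(array([582.1, -56.5]), array([66.5, 17.3]), -11.57) 184.04661193678697
```

Call:
play_rows(
  angular=[
    [0, 0, 0],
    [0, 0, 0],
    [0, 0, 0],
    [0, 0, 0],
    [0, 0, 0],
    [0, 0, 0],
    [0, 0, 0],
    [0, 0, 0],
  ],
  slide=[
    [0.1, -0.06, 2],
    [0, 0, 2.2],
    [0, 0, 2.2],
    [0, 0, 1.8],
    [0, 0, 1],
    [0, 0, 0.4],
    [0, 0, 0.2],
    [0, 0, 0],
  ],
  fingers=[4, 4, 4, 4, 4, 4, 4, 4],
)

```text
time_s: 5.45
position: [528.7, -83.3, 51.2]
tcp_rot: [-0.0, 0.999, 0.039, 0.001]
ft_force: [-0.6, 0.7, -2.5]
gripper_width: 0.573
grasp_force: 63.2
```

```bash
python3 -c "
from h import *
plan(528.4,-83.5,51,4.4)"
```

```text
t 5.45 pos [528.7 -83.3  51.2] yaw 4.42 shift now-axes cm [-0.03  0.02  0.02] shift target-axes cm [-0.03  0.02  0.02] turn [-0.     -0.001   0.0003] q [ 0.06  0.93  0.07  1.8  -0.15  0.42 -1.26] w 0.573 F [-0.6  0.7 -2.5] 63.23177933692932
```

Call:
play_rows(
  angular=[
    [0, 0, 0],
    [0, 0, 0],
    [0, 0, 0],
  ],
  slide=[
    [0, 0, 0.08],
    [0, 0, 0.07],
    [0, 0, 0],
  ],
  fingers=[4, 4, 4],
)

```text
time_s: 5.75
position: [528.8, -83.4, 50.9]
tcp_rot: [-0.0, 0.999, 0.038, 0.001]
ft_force: [-9.1, 2.1, 34.1]
gripper_width: 0.575
grasp_force: 67.5
```

Call:
play_rows(
  angular=[
    [0, 0, 0],
    [0, 0, 0],
    [0, 0, 0],
    [0, 0, 0],
    [0, 0, 0],
    [0, 0, 0],
    [0, 0, 0],
    [0, 0, 0],
  ],
  slide=[
    [0, 0, -0.1],
    [0, 0, 0],
    [0, 0, 0],
    [0, 0, 0],
    [0, 0, -2],
    [0, 0, -4],
    [0, 0, -4],
    [0, 0, -2],
  ],
  fingers=[5.5, 6.5, 7.5, 8, 8, 8, 8, 8],
)

```text
time_s: 6.55
position: [528.9, -83.7, 172.7]
tcp_rot: [0.0, 0.999, 0.038, 0.001]
ft_force: [-0.9, 0.1, -0.2]
gripper_width: 0.935
grasp_force: 0.0
```

Call:
play_rows(
  angular=[
    [0, 0, 0],
    [0, 0, 0],
    [0, 0, 0],
    [0, 0, 0],
    [0, 0, 0],
    [0, 0, 0],
    [0, 0, 0],
    [0, 0, 0],
  ],
  slide=[
    [0, -4.5, 0],
    [0, -4.5, 0],
    [0, -4.5, 0],
    [0, -4.5, 0],
    [0, -4.5, 0],
    [0, -4.5, 0],
    [0, -4.5, 0],
    [0, -4.5, 0],
  ],
  fingers=[8.5, 8.5, 8.5, 8.5, 8.5, 8.5, 8.5, 8.5],
)

```text
time_s: 7.35
position: [500.2, 277.3, 169.9]
tcp_rot: [-0.0, 0.999, 0.038, -0.0]
ft_force: [0.9, -0.1, -0.2]
gripper_width: 0.995
grasp_force: 0.0
```

```bash
cat >> h.py <<'E'
def tops(lo,hi):
    c=camera_params('top');K,E=c['camera_matrix'],c['extrinsics']
    p,d=capture('top');W=cloud(d,K,E);X,Y,Z=W[...,0],W[...,1],W[...,2]
    for b in blobs((X>350)&(X<660)&(Y>-320)&(Y<500)&(Z>lo)&(Z<hi),120): print(rect(W[b]),np.median(W[b][:,2]).round(1))
    return p
E
python3 -c "
from h import *
plan(516.6,280.2,24,4.3)
tops(53,67);tops(78,92)"
```

```text
t 7.35 pos [500.2 277.3 169.9] yaw 4.41 shift now-axes cm [ 1.66 -0.16 14.59] shift target-axes cm [ 1.66 -0.17 14.59] turn [-0.      0.      0.0019] q [-0.67  0.79  0.22  1.58 -0.22  0.79 -1.85] w 0.995 F [ 0.9 -0.1 -0.2] 0.0
(array([560.1, 284.5]), array([50.4, 43.1]), -84.45) 60.9
(array([468.6, 277.1]), array([74.2, 50.4]), 4.43) 60.8
(array([538.8, -82.8]), array([150.1,  50.9]), 4.68) 85.9
(array([ 433.1, -140.9]), array([151.1,  49.9]), -85.31) 85.9
```

Call:
play_rows(
  angular=[
    [0, 0, 0],
    [0, 0, 0],
    [0, 0, 0],
    [0, 0, 0],
    [0, 0, 0],
    [0, 0, 0],
    [0, 0, 0],
    [0, 0, 0],
  ],
  slide=[
    [0.8, -0.1, 1.5],
    [0.86, -0.06, 2.5],
    [0, 0, 3],
    [0, 0, 3],
    [0, 0, 2.5],
    [0, 0, 1.5],
    [0, 0, 0.6],
    [0, 0, 0],
  ],
  fingers=[8.5, 8.5, 8.5, 8.5, 8.5, 8.5, 8.5, 8.5],
)

```text
time_s: 8.25
position: [517.1, 278.2, 23.8]
tcp_rot: [0.0, 0.999, 0.038, -0.0]
ft_force: [0.3, 0.5, 1.1]
gripper_width: 0.996
grasp_force: 0.0
```

Call:
play_rows(
  angular=[
    [0, 0, 0],
    [0, 0, 0],
    [0, 0, 0],
    [0, 0, 0],
    [0, 0, 0],
    [0, 0, 0],
    [0, 0, 0],
    [0, 0, 0],
  ],
  slide=[
    [0, 0, 0],
    [0, 0, 0],
    [0, 0, 0],
    [0, 0, 0],
    [0, 0, 0],
    [0, 0, 0],
    [0, 0, 0],
    [0, 0, -0.5],
  ],
  fingers=[6.5, 5.5, 4, 4, 4, 4, 4, 4],
)

```text
time_s: 9.05
position: [517.0, 278.3, 29.1]
tcp_rot: [-0.0, 0.999, 0.038, -0.0]
ft_force: [-0.1, 0.3, -2.5]
gripper_width: 0.578
grasp_force: 62.5
```

```bash
python3 -c "
from h import *
plan(595.4,-176.7,150,94.4)"
```

```text
t 9.05 pos [517.  278.3  29.1] yaw 4.4 shift now-axes cm [  4.32  45.97 -12.1 ] shift target-axes cm [-45.97   4.33 -12.09] turn [-2.0000e-04  0.0000e+00 -1.5707e+00] q [-0.62  1.02  0.16  1.61 -0.26  0.53 -1.81] w 0.578 F [-0.1  0.3 -2.5] 62.5120210647583
```

Call:
play_rows(
  angular=[
    [0, 0, 0],
    [0, 0, 0],
    [0, 0, 0],
    [0, 0, 0],
    [0, 0, 0],
    [0, 0, 0],
    [0, 0, 0],
    [0, 0, 0],
  ],
  slide=[
    [0, 0, -2.1],
    [0, 0, -4],
    [0, 0, -4],
    [0, 0, -2],
    [0.2, 2, 0],
    [0.4, 4, 0],
    [0.4, 4, 0],
    [0.4, 4, 0],
  ],
  fingers=[4, 4, 4, 4, 4, 4, 4, 4],
)

```text
time_s: 9.85
position: [541.8, 138.2, 150.3]
tcp_rot: [-0.0, 0.999, 0.039, 0.0]
ft_force: [1.5, -0.9, -3.3]
gripper_width: 0.578
grasp_force: 63.2
```

Call:
play_rows(
  angular=[
    [0, 0, 0],
    [0, 0, 0],
    [0, 0, 0],
    [0, 0, 0],
    [0, 0, 0],
    [0, 0, 0],
    [0, 0, 0],
    [0, 0, 0],
  ],
  slide=[
    [0.4, 4, 0],
    [0.4, 4, 0],
    [0.4, 4, 0],
    [0.4, 4, 0],
    [0.4, 4, 0],
    [0.4, 4, 0],
    [0.3, 4, 0],
    [0.2, 4, 0],
  ],
  fingers=[4, 4, 4, 4, 4, 4, 4, 4],
)

```text
time_s: 10.65
position: [595.2, -178.8, 150.3]
tcp_rot: [0.0, 0.999, 0.038, 0.0]
ft_force: [0.6, 0.1, -2.8]
gripper_width: 0.578
grasp_force: 63.2
```

Call:
play_rows(
  angular=[
    [0, 0, -0.08],
    [0, 0, -0.14],
    [0, 0, -0.14],
    [0, 0, -0.14],
    [0, 0, -0.14],
    [0, 0, -0.14],
    [0, 0, -0.14],
    [0, 0, -0.14],
  ],
  slide=[
    [0, 0, 0],
    [0, 0, 0],
    [0, 0, 0],
    [0, 0, 0],
    [0, 0, 0],
    [0, 0, 0],
    [0, 0, 0],
    [0, 0, 0],
  ],
  fingers=[4, 4, 4, 4, 4, 4, 4, 4],
)

```text
time_s: 11.45
position: [595.1, -177.3, 150.2]
tcp_rot: [0.0, 0.841, 0.541, -0.0]
ft_force: [-0.0, 0.3, -2.6]
gripper_width: 0.577
grasp_force: 63.5
```

Call:
play_rows(
  angular=[
    [0, 0, -0.14],
    [0, 0, -0.14],
    [0, 0, -0.14],
    [0, 0, -0.09],
    [0, 0, 0],
    [0, 0, 0],
  ],
  slide=[
    [0, 0, 0],
    [0, 0, 0],
    [0, 0, 0],
    [0, 0, 0],
    [0, 0, 0],
    [0, 0, 0],
  ],
  fingers=[4, 4, 4, 4, 4, 4],
)

```text
time_s: 12.05
position: [595.1, -177.3, 150.0]
tcp_rot: [-0.0, 0.681, 0.732, -0.0]
ft_force: [0.3, -1.3, -2.4]
gripper_width: 0.577
grasp_force: 63.4
```

```bash
python3 -c "
from h import *
plan(595.4,-176.3,53,94.4)"
```

```text
t 12.05 pos [ 595.1 -177.3  150. ] yaw 94.17 shift now-axes cm [0.1  0.04 9.7 ] shift target-axes cm [0.09 0.03 9.7 ] turn [-0.0002  0.0002 -0.004 ] q [ 0.39  0.89 -0.34  1.4   0.33  0.91  0.04] w 0.577 F [ 0.3 -1.3 -2.4] 63.438048362731934
```

Call:
play_rows(
  angular=[
    [0, 0, -0.004],
    [0, 0, 0],
    [0, 0, 0],
    [0, 0, 0],
    [0, 0, 0],
    [0, 0, 0],
    [0, 0, 0],
  ],
  slide=[
    [0.1, 0.04, 2],
    [0, 0, 2.2],
    [0, 0, 2.2],
    [0, 0, 1.8],
    [0, 0, 1],
    [0, 0, 0.5],
    [0, 0, 0],
  ],
  fingers=[4, 4, 4, 4, 4, 4, 4],
)

```text
time_s: 12.75
position: [595.6, -176.1, 52.8]
tcp_rot: [-0.0, 0.679, 0.735, -0.0]
ft_force: [-0.7, 0.1, -2.8]
gripper_width: 0.574
grasp_force: 63.3
```

Call:
play_rows(
  angular=[
    [0, 0, 0],
    [0, 0, 0],
  ],
  slide=[
    [0, 0, 0.08],
    [0, 0, 0],
  ],
  fingers=[4, 4],
)

```text
time_s: 12.95
position: [595.9, -176.2, 52.7]
tcp_rot: [0.0, 0.678, 0.735, 0.0]
ft_force: [-0.2, -0.1, -2.6]
gripper_width: 0.581
grasp_force: 63.3
```

Call:
play_rows(
  angular=[
    [0, 0, 0],
    [0, 0, 0],
  ],
  slide=[
    [0, 0, 0.07],
    [0, 0, 0],
  ],
  fingers=[4, 4],
)

```text
time_s: 13.15
position: [595.7, -176.1, 51.5]
tcp_rot: [0.0, 0.678, 0.735, 0.0]
ft_force: [-0.3, -0.2, -2.8]
gripper_width: 0.575
grasp_force: 63.3
```

Call:
play_rows(
  angular=[
    [0, 0, 0],
    [0, 0, 0],
  ],
  slide=[
    [0, 0, 0.04],
    [0, 0, 0],
  ],
  fingers=[4, 4],
)

```text
time_s: 13.35
position: [595.6, -176.1, 50.9]
tcp_rot: [-0.0, 0.678, 0.735, 0.0]
ft_force: [0.1, -0.2, -2.2]
gripper_width: 0.573
grasp_force: 63.3
```

Call:
play_rows(
  angular=[
    [0, 0, 0],
    [0, 0, 0],
  ],
  slide=[
    [0, 0, 0.06],
    [0, 0, 0],
  ],
  fingers=[4, 4],
)

```text
time_s: 13.55
position: [595.5, -176.1, 50.2]
tcp_rot: [-0.0, 0.678, 0.735, -0.0]
ft_force: [0.5, -0.4, -2.2]
gripper_width: 0.577
grasp_force: 63.3
```

Call:
play_rows(
  angular=[
    [0, 0, 0],
    [0, 0, 0],
    [0, 0, 0],
    [0, 0, 0],
    [0, 0, 0],
    [0, 0, 0],
    [0, 0, 0],
    [0, 0, 0],
  ],
  slide=[
    [0, 0, 0],
    [0, 0, 0],
    [0, 0, 0],
    [0, 0, 0],
    [0, 0, -2],
    [0, 0, -4],
    [0, 0, -4],
    [0, 0, -3],
  ],
  fingers=[5.5, 6.5, 7.5, 8, 8, 8, 8, 8],
)

```text
time_s: 14.35
position: [595.9, -176.1, 182.8]
tcp_rot: [0.001, 0.678, 0.735, 0.001]
ft_force: [1.1, -0.4, 0.6]
gripper_width: 0.932
grasp_force: 0.0
```

Call:
play_rows(
  angular=[
    [0, 0, 0.083],
    [0, 0, 0.14],
    [0, 0, 0.14],
    [0, 0, 0.14],
    [0, 0, 0.14],
    [0, 0, 0.14],
    [0, 0, 0.14],
    [0, 0, 0.14],
  ],
  slide=[
    [0, 0, 0],
    [0, 0, 0],
    [0, 0, 0],
    [0, 0, 0],
    [0, 0, 0],
    [0, 0, 0],
    [0, 0, 0],
    [0, 0, 0],
  ],
  fingers=[8.5, 8.5, 8.5, 8.5, 8.5, 8.5, 8.5, 8.5],
)

```text
time_s: 15.15
position: [595.6, -176.0, 180.3]
tcp_rot: [-0.0, 0.958, 0.287, 0.0]
ft_force: [-0.3, 0.6, 0.1]
gripper_width: 0.998
grasp_force: 0.0
```

Call:
play_rows(
  angular=[
    [0, 0, 0.14],
    [0, 0, 0.14],
    [0, 0, 0.14],
    [0, 0, 0.14],
    [0, 0, 0.14],
    [0, 0, 0],
    [0, 0, 0],
    [0, 0, 0],
  ],
  slide=[
    [0, 0, 0],
    [0, 0, 0],
    [0, 0, 0],
    [0, 0, 0],
    [0, 0, 0],
    [-1.2, -4.3, 0],
    [-1.2, -4.3, 0],
    [-1.2, -4.3, 0],
  ],
  fingers=[8.5, 8.5, 8.5, 8.5, 8.5, 8.5, 8.5, 8.5],
)

```text
time_s: 15.95
position: [573.8, -42.3, 180.4]
tcp_rot: [-0.0, 0.998, -0.056, 0.0]
ft_force: [1.2, -0.3, -0.5]
gripper_width: 0.996
grasp_force: 0.0
```

Call:
play_rows(
  angular=[
    [0, 0, 0],
    [0, 0, 0],
    [0, 0, 0],
    [0, 0, 0],
    [0, 0, 0],
    [0, 0, 0],
    [0, 0, 0],
    [0, 0, 0],
  ],
  slide=[
    [-1.2, -4.3, 0],
    [-1.2, -4.3, 0],
    [-1.2, -4.3, 0],
    [-1.2, -4.3, 0],
    [-1.2, -4.3, 0],
    [-1.2, -4.3, 0],
    [-1.2, -4.3, 0],
    [-1.2, -4.3, 0],
  ],
  fingers=[8.5, 8.5, 8.5, 8.5, 8.5, 8.5, 8.5, 8.5],
)

```text
time_s: 16.75
position: [516.7, 310.7, 180.5]
tcp_rot: [-0.0, 0.998, -0.056, 0.0]
ft_force: [0.8, -0.5, -0.3]
gripper_width: 0.996
grasp_force: 0.0
```

```bash
python3 -c "
from h import *
plan(499.3,408.2,24,-6.6)
tops(78,92);p=tops(53,67)
cv2.imwrite('pics/top2.png',p)"
```

```text
t 16.75 pos [516.7 310.7 180.5] yaw -6.41 shift now-axes cm [-2.82 -9.49 15.65] shift target-axes cm [-2.85 -9.49 15.65] turn [-0.0003 -0.      0.0032] q [-0.71  0.83  0.25  1.45 -0.24  0.9  -2.07] w 0.996 F [ 0.8 -0.5 -0.3] 0.0
(array([538.7, -83. ]), array([149.9,  50.6]), 4.71) 86.0
(array([ 595.5, -186.4]), array([150.7,  50.5]), -85.73) 86.0
(array([ 433.1, -140.8]), array([151.4,  49.9]), -85.35) 85.9
(array([464.6, 412.9]), array([102.1,  52.3]), -6.26) 60.9
```

Call:
play_rows(
  angular=[
    [0, 0, 0.003],
    [0, 0, 0],
    [0, 0, 0],
    [0, 0, 0],
    [0, 0, 0],
    [0, 0, 0],
    [0, 0, 0],
    [0, 0, 0],
  ],
  slide=[
    [-0.9, -3.2, 0],
    [-0.95, -3.2, 0],
    [-1, -3.1, 0.6],
    [0, 0, 3.5],
    [0, 0, 4],
    [0, 0, 4],
    [0, 0, 2.5],
    [0, 0, 1],
  ],
  fingers=[8.5, 8.5, 8.5, 8.5, 8.5, 8.5, 8.5, 8.5],
)

```text
time_s: 17.65
position: [499.0, 405.7, 22.0]
tcp_rot: [0.001, 0.998, -0.058, -0.001]
ft_force: [-0.1, 0.3, 0.2]
gripper_width: 0.999
grasp_force: 0.0
```

Call:
play_rows(
  angular=[
    [0, 0, 0],
    [0, 0, 0],
    [0, 0, 0],
    [0, 0, 0],
    [0, 0, 0],
    [0, 0, 0],
    [0, 0, 0],
    [0, 0, 0],
  ],
  slide=[
    [0, 0, 0],
    [0, 0, 0],
    [0, 0, 0],
    [0, 0, 0],
    [0, 0, 0],
    [0, 0, 0],
    [0, 0, 0],
    [0, 0, -0.5],
  ],
  fingers=[8.5, 6.5, 5, 4, 4, 4, 4, 4],
)

```text
time_s: 18.45
position: [499.9, 406.5, 29.9]
tcp_rot: [-0.0, 0.998, -0.058, 0.0]
ft_force: [0.1, 0.2, -1.4]
gripper_width: 0.578
grasp_force: 62.2
```

```bash
python3 -c "
from h import *
plan(502.4,-244,150,4.4)"
```

```text
t 18.45 pos [499.9 406.5  29.9] yaw -6.6 shift now-axes cm [  7.72  64.58 -12.03] shift target-axes cm [ -4.74  64.87 -12.01] turn [-0.0004 -0.0002 -0.192 ] q [-0.83  1.09  0.22  1.38 -0.3   0.71 -2.18] w 0.578 F [ 0.1  0.2 -1.4] 62.24753737449646
```

Call:
play_rows(
  angular=[
    [0, 0, 0],
    [0, 0, 0],
    [0, 0, 0],
    [0, 0, -0.092],
    [0, 0, -0.1],
    [0, 0, 0],
    [0, 0, 0],
    [0, 0, 0],
  ],
  slide=[
    [0, 0, -2],
    [0, 0, -4],
    [0, 0, -4],
    [0, 0, -2],
    [0, 0, 0],
    [0, 2.5, 0],
    [-0.3, 4, 0],
    [-0.3, 4, 0],
  ],
  fingers=[4, 4, 4, 4, 4, 4, 4, 4],
)

```text
time_s: 19.25
position: [501.7, 300.0, 149.9]
tcp_rot: [-0.0, 0.999, 0.039, 0.0]
ft_force: [1.8, 0.1, -1.6]
gripper_width: 0.574
grasp_force: 62.7
```

Call:
play_rows(
  angular=[
    [0, 0, 0],
    [0, 0, 0],
    [0, 0, 0],
    [0, 0, 0],
    [0, 0, 0],
    [0, 0, 0],
    [0, 0, 0],
    [0, 0, 0],
  ],
  slide=[
    [-0.3, 4.3, 0],
    [-0.3, 4.3, 0],
    [-0.3, 4.3, 0],
    [-0.3, 4.3, 0],
    [-0.3, 4.3, 0],
    [-0.3, 4.3, 0],
    [-0.3, 4.3, 0],
    [-0.3, 4.3, 0],
  ],
  fingers=[4, 4, 4, 4, 4, 4, 4, 4],
)

```text
time_s: 20.05
position: [504.3, -45.4, 150.0]
tcp_rot: [0.0, 0.999, 0.038, 0.0]
ft_force: [2.1, 0.6, -1.5]
gripper_width: 0.579
grasp_force: 62.7
```

Call:
play_rows(
  angular=[
    [0, 0, 0],
    [0, 0, 0],
    [0, 0, 0],
    [0, 0, 0],
    [0, 0, 0],
    [0, 0, 0],
    [0, 0, 0],
  ],
  slide=[
    [-0.4, 4.3, 0],
    [-0.4, 4.3, 0],
    [-0.4, 4.3, 0],
    [-0.3, 4.1, 0],
    [-0.2, 3, 0],
    [0, 0, 0],
    [0, 0, 0],
  ],
  fingers=[4, 4, 4, 4, 4, 4, 4],
)

```text
time_s: 20.75
position: [502.7, -244.6, 149.7]
tcp_rot: [-0.0, 0.999, 0.038, 0.0]
ft_force: [0.5, 1.0, -1.7]
gripper_width: 0.58
grasp_force: 62.8
```

```bash
python3 -c "
from h import *
plan(502.9,-244,51.5,4.4)"
```

```text
t 20.75 pos [ 502.7 -244.6  149.7] yaw 4.34 shift now-axes cm [ 0.03 -0.06  9.82] shift target-axes cm [ 0.03 -0.06  9.82] turn [-0.     -0.0003 -0.001 ] q [ 0.38  0.79  0.02  1.65 -0.03  0.7  -1.07] w 0.58 F [ 0.5  1.  -1.7] 62.777602672576904
```

Call:
play_rows(
  angular=[
    [0, 0, 0],
    [0, 0, 0],
    [0, 0, 0],
    [0, 0, 0],
    [0, 0, 0],
    [0, 0, 0],
    [0, 0, 0],
  ],
  slide=[
    [0.03, -0.06, 2],
    [0, 0, 2.2],
    [0, 0, 2.2],
    [0, 0, 1.8],
    [0, 0, 1],
    [0, 0, 0.4],
    [0, 0, 0],
  ],
  fingers=[4, 4, 4, 4, 4, 4, 4],
)

```text
time_s: 21.45
position: [503.3, -243.4, 53.6]
tcp_rot: [-0.0, 0.999, 0.039, 0.0]
ft_force: [0.0, 0.2, -2.4]
gripper_width: 0.578
grasp_force: 62.8
```

Call:
play_rows(
  angular=[
    [0, 0, 0],
    [0, 0, 0],
  ],
  slide=[
    [0, 0, 0.1],
    [0, 0, 0],
  ],
  fingers=[4, 4],
)

```text
time_s: 21.65
position: [503.4, -243.8, 52.9]
tcp_rot: [0.0, 0.999, 0.038, 0.0]
ft_force: [0.6, -0.1, -1.7]
gripper_width: 0.576
grasp_force: 62.8
```

Call:
play_rows(
  angular=[
    [0, 0, 0],
    [0, 0, 0],
  ],
  slide=[
    [0, 0, 0.1],
    [0, 0, 0],
  ],
  fingers=[4, 4],
)

```text
time_s: 21.85
position: [503.1, -243.7, 51.4]
tcp_rot: [-0.0, 0.999, 0.038, 0.0]
ft_force: [-0.8, -0.6, -1.5]
gripper_width: 0.577
grasp_force: 62.8
```

Call:
play_rows(
  angular=[
    [0, 0, 0],
    [0, 0, 0],
  ],
  slide=[
    [0, 0, 0.06],
    [0, 0, 0],
  ],
  fingers=[4, 4],
)

```text
time_s: 22.05
position: [503.1, -243.7, 50.9]
tcp_rot: [0.0, 0.999, 0.038, 0.0]
ft_force: [-1.2, 0.7, 5.1]
gripper_width: 0.581
grasp_force: 63.1
```

Call:
play_rows(
  angular=[
    [0, 0, 0],
    [0, 0, 0],
    [0, 0, 0],
    [0, 0, 0],
    [0, 0, 0],
    [0, 0, 0],
    [0, 0, 0],
    [0, 0, 0],
  ],
  slide=[
    [0, 0, 0],
    [0, 0, 0],
    [0, 0, 0],
    [0, 0, 0],
    [0, 0, -2],
    [0, 0, -4],
    [0, 0, -4],
    [0, 0, -2],
  ],
  fingers=[5.5, 6.5, 7.5, 8, 8, 8, 8, 8],
)

```text
time_s: 22.85
position: [503.7, -244.0, 173.7]
tcp_rot: [0.001, 0.999, 0.038, 0.001]
ft_force: [0.4, -0.6, -0.4]
gripper_width: 0.938
grasp_force: 0.0
```

Call:
play_rows(
  angular=[
    [0, 0, 0],
    [0, 0, 0],
    [0, 0, 0],
    [0, 0, 0],
    [0, 0, 0],
  ],
  slide=[
    [0, 4, 0],
    [0, 4, 0],
    [0, 4, 0],
    [0, 3, 0],
    [0, 2, 0],
  ],
  fingers=[8, 8, 8, 6, 6],
)

```text
time_s: 23.35
position: [515.4, -415.6, 170.4]
tcp_rot: [0.0, 0.999, 0.038, -0.0]
ft_force: [-0.8, 0.5, -0.2]
gripper_width: 0.7
grasp_force: 0.0
```

```bash
python3 -c "
from h import *
p=tops(78,92);cv2.imwrite('pics/top3.png',p)
c=camera_params('scene');p,d=capture('scene');cv2.imwrite('pics/scene3.png',p);W=cloud(d,c['camera_matrix'],c['extrinsics']);X,Y,Z=np.moveaxis(W,-1,0)
for b in blobs((X<660)&(X>380)&(Y<0)&(Y>-420)&(Z>78)&(Z<92),80): print('scene',rect(W[b]),np.median(W[b][:,2]))
plan(531.8,-374.3,75,4.4)"
```

```text
(array([538.7, -83. ]), array([149.8,  50.7]), 4.79) 86.0
(array([ 595.6, -186.1]), array([150.4,  50.6]), -85.42) 86.0
(array([ 492.2, -245. ]), array([149.3,  51.7]), 4.24) 86.0
(array([ 433.1, -140.8]), array([150.9,  50. ]), -85.34) 86.0
scene (array([ 513.7, -134.8]), array([213.4, 150.8]), 4.99) 84.18909438787921
scene (array([ 517.7, -193.4]), array([210.6, 151.6]), 4.53) 84.21006680132996
scene (array([ 532.1, -375.2]), array([71.2, 13.8]), 5.06) 89.39720179639392
t 23.45 pos [ 515.1 -415.9  170. ] yaw 4.24 shift now-axes cm [ 1.99 -4.03  9.5 ] shift target-axes cm [ 1.99 -4.02  9.5 ] turn [ 0.0007  0.0009 -0.0029] q [ 0.63  0.92  0.    1.2  -0.    1.02 -0.86] w 0.708 F [-1.8  0.6 -0.1] 0.0
```

View pics/scene3.png

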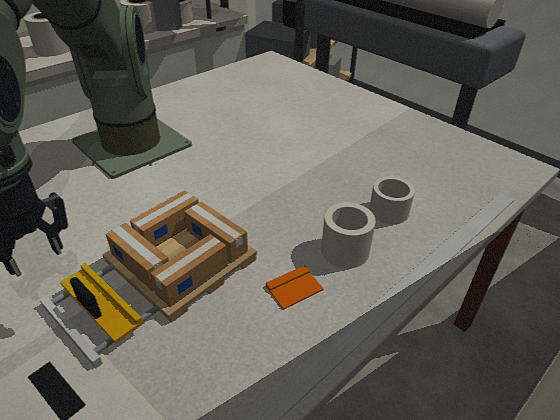

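All four cartons are standing in their outlines, with the outer edges square. The yellow bar's black handle is at pixel (85,298) and is clear. I will pinch the handle.

Call:
play_rows(
  angular=[
    [0, 0, -0.003],
    [0, 0, 0],
    [0, 0, 0],
    [0, 0, 0],
    [0, 0, 0],
    [0, 0, 0],
    [0, 0, 0],
  ],
  slide=[
    [1, -2, 0],
    [1, -2.03, 0],
    [0, 0, 3],
    [0, 0, 4],
    [0, 0, 3],
    [0, 0, 1],
    [0, 0, 0],
  ],
  fingers=[6, 6, 6, 6, 6, 6, 6],
)

```text
time_s: 24.15
position: [532.7, -370.9, 60.1]
tcp_rot: [-0.001, 0.999, 0.04, -0.001]
ft_force: [0.2, 0.1, 1.0]
gripper_width: 0.701
grasp_force: 0.0
```

Call:
play_rows(
  angular=[
    [0, 0, 0],
    [0, 0, 0],
    [0, 0, 0],
    [0, 0, 0],
    [0, 0, 0],
    [0, 0, 0],
    [0, 0, 0],
  ],
  slide=[
    [0, 0, 0],
    [0, 0, 0],
    [0, 0, 0],
    [0, 0, 0],
    [0, 0, 0],
    [0, 0, 0],
    [0, 0, 0],
  ],
  fingers=[4, 2.5, 1, 0.5, 0.5, 0.5, 0.5],
)

```text
time_s: 24.85
position: [533.4, -372.0, 62.0]
tcp_rot: [0.001, 0.999, 0.04, 0.001]
ft_force: [-2.1, 0.2, 9.7]
gripper_width: 0.151
grasp_force: 58.5
```

Call:
play_rows(
  angular=[
    [0, 0, 0],
    [0, 0, 0],
    [0, 0, 0],
    [0, 0, 0],
    [0, 0, 0],
    [0, 0, 0],
    [0, 0, 0],
    [0, 0, 0],
  ],
  slide=[
    [0, -0.4, 0],
    [0, -0.7, 0],
    [0, -0.8, 0],
    [0, -0.8, 0],
    [0, -0.8, 0],
    [0, -0.8, 0],
    [0, -0.5, 0],
    [0, 0, 0],
  ],
  fingers=[0.5, 0.5, 0.5, 0.5, 0.5, 0.5, 0.5, 0.5],
)

```text
time_s: 25.65
position: [529.7, -323.5, 62.0]
tcp_rot: [0.0, 0.999, 0.04, 0.001]
ft_force: [-0.5, 2.4, 10.8]
gripper_width: 0.153
grasp_force: 59.7
```

Call:
play_rows(
  angular=[
    [0, 0, 0],
    [0, 0, 0],
    [0, 0, 0],
  ],
  slide=[
    [0, -0.2, 0],
    [0, -0.1, 0],
    [0, 0, 0],
  ],
  fingers=[0.5, 0.5, 0.5],
)

```text
time_s: 25.95
position: [529.6, -321.5, 62.0]
tcp_rot: [0.001, 0.999, 0.04, 0.001]
ft_force: [0.3, -2.6, 9.0]
gripper_width: 0.152
grasp_force: 59.2
```

```bash
python3 -c "
from h import *
plan(527.2,-319.5,62,4.4)"
```

```text
t 25.95 pos [ 529.6 -321.5   62. ] yaw 4.54 shift now-axes cm [-0.22 -0.22  0.  ] shift target-axes cm [-0.22 -0.22  0.  ] turn [ 0.0019 -0.0021  0.0025] q [ 0.49  0.99  0.01  1.47 -0.01  0.67 -0.99] w 0.152 F [ 0.3 -2.6  9. ] 59.23183500766754
```

Call:
play_rows(
  angular=[
    [0, 0, 0],
    [0, 0, 0],
  ],
  slide=[
    [0, -0.15, 0],
    [0, 0, 0],
  ],
  fingers=[0.5, 0.5],
)

```text
time_s: 26.15
position: [529.5, -320.0, 62.0]
tcp_rot: [0.001, 0.999, 0.04, 0.001]
ft_force: [1.3, -2.5, 7.8]
gripper_width: 0.154
grasp_force: 59.2
```

Call:
play_rows(
  angular=[
    [0, 0, 0],
    [0, 0, 0],
  ],
  slide=[
    [0, -0.1, 0],
    [0, 0, 0],
  ],
  fingers=[0.5, 0.5],
)

```text
time_s: 26.35
position: [529.4, -319.0, 62.0]
tcp_rot: [0.001, 0.999, 0.04, 0.001]
ft_force: [0.5, -3.0, 8.1]
gripper_width: 0.151
grasp_force: 59.2
```

Still just sliding friction, so I continue until it stops.

Call:
play_rows(
  angular=[
    [0, 0, 0],
    [0, 0, 0],
  ],
  slide=[
    [0, -0.1, 0],
    [0, 0, 0],
  ],
  fingers=[0.5, 0.5],
)

```text
time_s: 26.55
position: [529.4, -318.8, 62.0]
tcp_rot: [0.002, 0.999, 0.039, 0.001]
ft_force: [3.0, -7.9, 5.2]
gripper_width: 0.154
grasp_force: 59.0
```

Call:
play_rows(
  angular=[
    [0, 0, 0],
    [0, 0, 0],
  ],
  slide=[
    [0, -0.1, 0],
    [0, 0, 0],
  ],
  fingers=[0.5, 0.5],
)

```text
time_s: 26.75
position: [529.4, -318.8, 62.0]
tcp_rot: [0.002, 0.999, 0.039, 0.002]
ft_force: [4.1, -13.5, 2.3]
gripper_width: 0.156
grasp_force: 58.8
```

Call:
play_rows(
  angular=[
    [0, 0, 0],
    [0, 0, 0],
    [0, 0, 0],
    [0, 0, 0],
    [0, 0, 0],
    [0, 0, 0],
    [0, 0, 0],
    [0, 0, 0],
  ],
  slide=[
    [0, 0.1, 0],
    [0, 0, 0],
    [0, 0, 0],
    [0, 0, 0],
    [0, 0, -1],
    [0, 0, -3],
    [0, 0, -4],
    [0, 0, -4],
  ],
  fingers=[1, 2.5, 4, 4.5, 4.5, 4.5, 4.5, 4.5],
)

```text
time_s: 27.55
position: [528.3, -316.9, 182.8]
tcp_rot: [-0.0, 0.999, 0.04, -0.0]
ft_force: [-0.1, 0.1, -0.3]
gripper_width: 0.525
grasp_force: 0.0
```

Call:
play_rows(
  angular=[
    [0, 0, 0],
    [0, 0, 0],
    [0, 0, 0],
    [0, 0, 0],
    [0, 0, 0],
    [0, 0, 0],
  ],
  slide=[
    [0, 4, -2],
    [0, 4, 0],
    [0, 3, 0],
    [0, 2, 0],
    [0, 0, 0],
    [0, 0, 0],
  ],
  fingers=[4.5, 4.5, 4.5, 4.5, 4.5, 4.5],
)

```text
time_s: 28.15
position: [538.9, -446.4, 200.9]
tcp_rot: [-0.0, 0.999, 0.04, 0.0]
ft_force: [0.1, -0.2, -0.0]
gripper_width: 0.527
grasp_force: 0.0
```

```bash
python3 -c "
from h import *
p=tops(78,92)
c=camera_params('scene');p,d=capture('scene');cv2.imwrite('pics/scene4.png',p);W=cloud(d,c['camera_matrix'],c['extrinsics']);X,Y,Z=np.moveaxis(W,-1,0)
for b in blobs((X<660)&(X>380)&(Y<-270)&(Y>-420)&(Z>86)&(Z<92),40): print('scene',rect(W[b]),np.median(W[b][:,2]))
"
```

```text
(array([538.6, -82.9]), array([149.8,  50.8]), 4.52) 86.0
(array([ 595.5, -186.3]), array([150.3,  50.4]), -85.57) 86.0
(array([ 492.2, -244.5]), array([149.2,  51.1]), 3.97) 85.9
(array([ 526.3, -316.1]), array([68.6, 11.2]), 3.48) 88.8
(array([ 433. , -140.8]), array([150.7,  50. ]), -85.31) 85.9
scene (array([ 528.4, -319.9]), array([70.7, 14.5]), 4.25) 89.73281685658844
```

View pics/scene4.png

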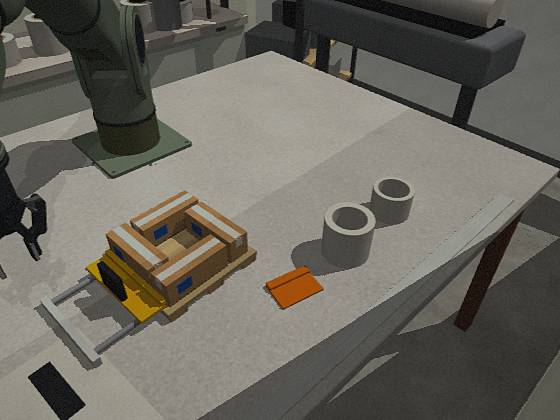

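The bar now sits against the layer, with its handle at (112,280). The cartons haven't moved and the gripper is clear, so I hand the job in.

```bash
python3 -c "
from bench import *
print(sign_off())"
```

```text
the job is handed in; nothing more can be done
None
```

I set the three bench cartons into their outlines, each within about 2 mm by camera, slid the stop bar home against its hard stop and let go, and handed the job in at about 28 s; no verdict came back.

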